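Clamp a bird-house entrance plate in the drilling jig

ROBOT

A 7-joint arm with a two-finger parallel gripper is mounted at the origin on the work surface. World frame = base frame: x ahead of the robot, y to its left, z up, the work surface at z = 0. Lengths are in mm, angles in rad, forces in N, time in s.
With the tool pointing down it reaches from about 400 to 875 mm from the base axis. Payload 4.4 kg.
Tool frame: the origin (TCP) lies at the very end of the fingers, on their centre line; the grasp point (between the pads) lies 19 mm behind it; z points along the fingers, y is the line along which they close (so a half turn about z gives the same grasp; the last joint's range is limited). The gripper opens to 85 mm and grips with 20 to 120 N. Pads are 22 mm wide; open, the fingers measure 114 mm over their backs; the gripper's body (76 mm by 85 mm) begins 54 mm behind the grasp point. The pads swing forward as they close: fully open they stand 13 mm farther back than shut.
Start: joints at [1.1, 0.628, 0.038, 1.517, -0.027, 0.996, -0.02], TCP at [256.021, -597.471, 231.313] pointing down, gripper open.
Joint ranges: [-3.06, 3.06], [-0.37, 2.12], [-1.25, 1.32], [0.18, 2.47], [-1.1, 4.24], [0.23, 1.98], [-2.94, 2.94]. Speed limits (rad/s): [2.57, 2.57, 3.14, 3.14, 3.14, 3.14, 3.14].

INTERFACE

Orientations are given as [roll, pitch, yaw] about the fixed x, y, z axes, in that order (R = Rz(yaw) Ry(pitch) Rx(roll)).
In Python, from cell import monitor, viewer, workorder gives the robot as it stands.
- The arm moves only by the tool arm_command, never from a script. Its argument "series" is one flat list of numbers, 5 for each row, row after row: the opening in per cent of the stroke, from 0 (shut) to 100 (fully open), then the shift along the tool's x, y, z in cm, then the turn about the tool's z in degrees. In form: [claw, x, y, z, roll, claw, x, y, z, roll, ...]. A call has exactly 5 rows; each row is the pose to reach, as a shift and turn from the pose commanded when the call began, along the tool's axes at that moment; what a row does not reach only later rows make up. A row lasts 1/12 s, in which the tool goes at most 41.7 mm and 7.16 degrees, less where a joint would pass 70% of its speed; a pose out of reach is approached as far as the arm can. A call with a gripper value outside its range is refused whole. The fingers move at their own pace and stop on an object; the grip force is fixed at half the most. Time passes only in rows, so rows that repeat a pose let the fingers close, or fill a call up. It gives the time, the measured TCP pose, the force, the opening and the grip force at its end, in the units of the state.
- monitor.read_state(): the state, without advancing time (a new reading comes with each control period).
- viewer.get_image(name): name is "side" or "top"; returns (picture, depth): 400x640x3 uint8, red, green, blue; 400x640 float32, mm along the optical axis (not along the pixel's ray), 0 where there is no reading.
- viewer.camera_model(name): a dict with "mtx" (3x3 intrinsics, pixels), "R" (3x3) and "t" (3): a world point X has camera coordinates R X + t. Camera axes: x right, y down, z forward; pixel columns grow to the right and rows downward; lengths in mm; the calibration is good to about 2 mm. A picture is of the moment at which its call begins. camera_model takes no time and is no camera call.
- workorder.finish_job(): hands the job in; it is judged then, once.
The state is a dict: "clock": time; "qpos": joint angles; "qd": joint speeds; "tau": joint torques, N m; "eef_pos": TCP position; "tool_rot": TCP orientation; "force": force on the tool from outside, world axes, zero at the start; "torque": the same for the moment, N m; "width": finger opening in mm; "gripper_force": force on a finger pad.
Only numpy, scipy, OpenCV 4.12 (cv2) and the standard library are available. Lean on these libraries where they do the work, as an engineer would, in place of code of your own. Each camera call takes 0.05 s, during which the arm holds its last target. There are 200 camera calls.

TASK

Lift the red-knobbed spring clip of the drilling jig until it stays up by itself, slide the pine plate with the round hole lengthwise in under the two lips and press it home against the brass pad of the blue end stop, firmly but without shoving it hard. Then ease the clip down onto the plate, keeping hold of it so that it does not snap shut, and let go. Leave the other things on the bench where they are.

Things in the scene. Friction and masses are not known exactly. Their poses are not given: they have to be found in the camera images.
- jig: Plywood drilling jig. Origin: on the centre line, at bench level; +x is the way the plate slides in, z up. Its bed, top 20 mm above the bench, runs from x = -125 to 140 mm; up to x = 20 mm it is 44 mm wide (narrower than the plate, so fingers can straddle it), beyond it, 2 mm lower, a base 110 mm wide lies under it. The hinge cheeks of the clip stand at x = 105 mm, 54 mm above the bench.
- jig_mouth (a point): Middle of the channel's mouth, on the bed's top (jig x = 20 mm); axes as the jig's. From here two dark fences 64 mm apart run 52 mm along +x; an aluminium lip on each reaches 4 mm inwards, underside 12 mm and top 16 mm above the bed, so the plate cannot be laid in from above. Flared guides, 16 mm high, lead in from 20 mm before the mouth, where they stand 80 mm apart.
- jig_hinge (a point): Middle of the clip's hinge axis, jig x = 105 mm, 45 mm above the bench; the axis runs along the jig's y.
- stop: Blue end stop, 14 x 50 x 13 mm, fixed on the bed between the fences. Origin: on its face that looks to the jig's -x, mid width, at bed height (jig x = 79 mm); axes as the jig's. A brass pad on a screw (face 26 x 10 mm) stands out 5 to 25 mm before that face, set differently each time, locked and not measured: the plate is home when its end meets the pad, which must be found by touch.
- clip (a joint): Angle of the spring clip (rad): 0 shut with its rubber foot on the empty bed, about 0.13 resting on the plate, 1.4 fully up (end of travel). An over-centre spring pulls it shut below about 0.7 and holds it up above; at either end it takes 4 to 5 N at the knob to move. A flat steel arm 14 mm wide reaches from the hinge to the jig's -x; the foot, 14 mm across, is 69 mm from the hinge.
- clip_knob (a point): Centre of the clip's red knob, a barrel 14 mm in diameter, 34 mm long along the jig's y. Clip shut, it stands 100 mm from the hinge towards the jig's -x and 28 mm above the hinge axis (73 mm above the bench); it swings round the hinge. It can be pinched across its two ends (34 mm) from above, turning between the fingers as the clip swings. The point's axes turn with the clip.
- plate: Pine entrance plate 120 x 60 x 9 mm with a 28 mm round hole through its middle, 60 g, lying flat and loose on the bench. Origin: centre of its underside; x along its length, y across its width, z up. Either end may go in first.
- blank: Bystander: plate of the same size as the pine plate, painted blue, without a hole. Origin: centre of its underside.
- paint_pot: Bystander: blue paint jar with white cap, 64 mm in diameter, 75 mm tall. Origin: centre of its underside.
- glue: Bystander: yellow glue bottle with red cap, 52 mm in diameter, 160 mm tall. Origin: centre of its underside.
- driver: Bystander: screwdriver lying on the bench along its own x.
- brush: Bystander: paint brush lying on the bench along its own x.
- trim: Bystander: offcut of wood 90 x 50 x 40 mm. Origin: centre of its underside.
- small_house: Bystander: small pine bird house with red roof, about 120 mm square and 160 mm tall. Origin: centre of its underside.
- mug: Bystander: white mug, 76 mm in diameter, 90 mm tall. Origin: centre of its underside.
Mind the look-alikes: they are no part of the job. What is shaped like the plate but green is not meant.

How it is judged (in metres and radians):
On the way, in this order (a step that is already met when the one before it is completed fails the run):
1. the clip is lifted until it stays up (joint above 1.15 rad) (value of joint clip above 1.15 rad), for 0.2 s.
2. with the clip still up, the plate lies flat under the lips and is pressed home against the stop's pad (3 N or more, for 0.2 s) (value of joint clip above 1 rad and contact force between plate and stop above 3 N and horizontal distance between plate and pad_c0 below 0.064 m and z of plate in the frame of stop below 0.003 m), for 0.2 s.
At the end, for the whole second after the job is handed in: The plate lies flat on the bed between the fences, its leading end within 2 mm of the end stop's brass pad, centred within 4 mm and straight within 0.06 rad; the clip's foot rests on it (joint between 0.09 and 0.18 rad), and all is at rest (value of joint clip between 0.09 and 0.18 rad and horizontal distance between plate and pad_c0 below 0.064 m and z of plate in the frame of stop below 0.003 m and y of plate in the frame of stop between -0.004 and 0.004 m and angle between the x axis of plate and the x axis of jig, either way round below 0.06 rad and linear speed of plate below 0.01 m/s); the robot touches nothing.
It fails at once if the plate is shoved against the end stop with more than 15 N (contact force between plate and stop above 15 N).
It fails at once if the plate is jammed, dropped or squeezed in the jig with more than 40 N, counting all its contacts with jig and clip together (it is about 13 N at rest under the clip) (contact force between plate and jig above 40 N).
It fails at once if the clip snaps shut: closing faster than 2.5 rad/s while still above 0.25 rad (value of joint clip above 0.25 rad and velocity of joint clip below -2.5 rad/s).
It fails at once if another thing on the bench is moved by more than 20 mm (distance of any of blank, paint_pot, glue, driver, brush, trim, small_house, mug from where it was at the start of the episode above 0.02 m).
It also fails if it takes over 72 s, if anything falls off the work surface, if the arm or the gripper's body presses on something with over 40 N, if the wrist force passes 120 N, or if a joint passes its speed limit or range.

## Working session

There is one attempt and no reset: what is moved stays moved. The work goes in short steps, Python scripts to look and compute and a tool call to move; the robot and the scene stay as the last step left them, time stands still between calls to the robot, and variables do not carry over. Pictures are saved under pics/ and viewed, at most 13 in all, crops included, and the job is handed in when it is done.

Besides the shell and the picture viewer there is one more tool, called after "Call:" as a command line: name --argument value ..., lists and objects as JSON in quotes. arm_command: Moves the arm, as the interface text tells. Its arguments: {"type":"object","properties":{"series":{"type":"array","items":{"type":"number"}}},"required":["series"]}

```bash
ls; mkdir -p pics; cat > h.py <<'E'
import numpy as np, cv2
from cell import monitor, viewer, workorder
def ray(cam,u,v,z):
    m=viewer.camera_model(cam);K=np.array(m['mtx']);R=np.array(m['R']);t=np.array(m['t'])
    d=R.T@np.linalg.inv(K)@np.array([u,v,1.]);c=-R.T@t
    return c+d*(z-c[2])/d[2]
def unproj(cam,u,v,dep):
    m=viewer.camera_model(cam);K=np.array(m['mtx']);R=np.array(m['R']);t=np.array(m['t'])
    return R.T@(np.linalg.inv(K)@np.array([u,v,1.])*dep-t)
def proj(cam,X):
    m=viewer.camera_model(cam);p=np.array(m['mtx'])@(np.array(m['R'])@np.array(X)+np.array(m['t']));return p[:2]/p[2]
E
python3 - <<'E'
from h import *
print({k:np.round(v,3) for k,v in monitor.read_state().items()})
for n in('top','side'):
    p,d=viewer.get_image(n); np.savez('pics/%s0.npz'%n,p=p,d=d)
    cv2.imwrite('pics/%s0.png'%n,p[:,:,::-1])
    m=viewer.camera_model(n);print(n,np.round(m['mtx'],1).tolist(),np.round(m['R'],3).tolist(),np.round(m['t']))
E
```

```text
pics
{'clock': np.float64(0.0), 'qpos': array([ 1.1  ,  0.629,  0.038,  1.518, -0.027,  0.996, -0.02 ]), 'qd': array([-0.001,  0.001, -0.   ,  0.   ,  0.   ,  0.   , -0.   ]), 'tau': array([ 0.0000e+00, -5.6340e+01,  1.2260e+00, -1.9345e+01,  1.1000e-02,
        1.0000e-02,  0.0000e+00]), 'eef_pos': array([ 255.76 , -596.876,  230.378]), 'tool_rot': array([-3.14 ,  0.   ,  0.405]), 'force': array([ 0.139,  0.098, -1.051]), 'torque': array([ 0.025,  0.01 , -0.009]), 'gripper_force': np.float64(0.0), 'width': np.float64(85.481)}
top [[403.4, 0.0, 322.7], [0.0, 403.4, 205.1], [0.0, 0.0, 1.0]] [[-0.029, -1.0, -0.003], [-0.991, 0.029, -0.131], [0.131, -0.001, -0.991]] [ -24.  530. 1297.]
side [[386.4, 0.0, 317.3], [0.0, 386.4, 202.9], [0.0, 0.0, 1.0]] [[-0.742, -0.671, -0.007], [-0.404, 0.455, -0.794], [0.536, -0.586, -0.608]] [355. 282. 918.]
```

View pics/top0.png

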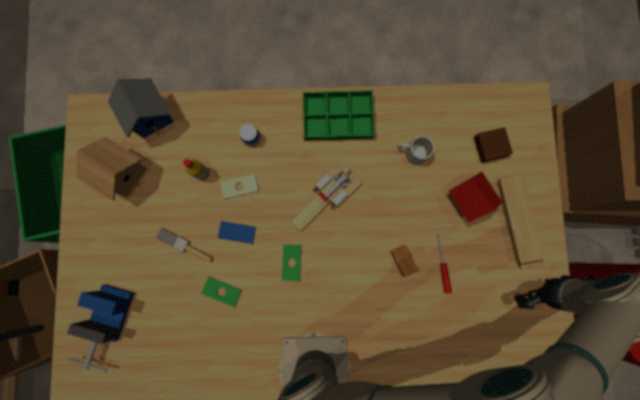

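View pics/side0.png

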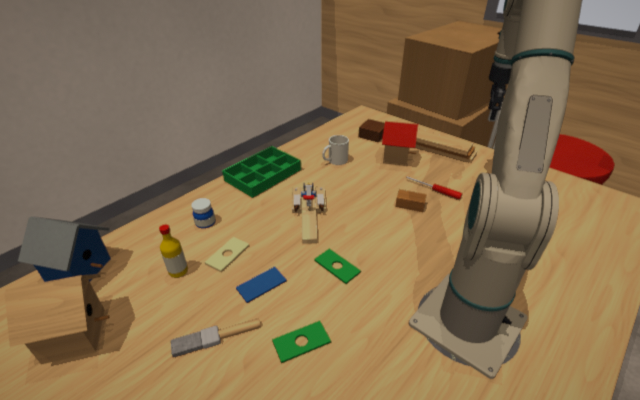

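The top view shows the pine plate at (239,186), with the jig at about (328,198) and its infeed end at (300,222). The red knob is near (323,197), and the side view shows the knob at (308,197). I'll crop in and measure.

```bash
python3 - <<'E'
from h import *
T=np.load('pics/top0.npz');p=T['p'];d=T['d']
c=cv2.resize(p[155:240,280:375,::-1],None,fx=8,fy=7,interpolation=cv2.INTER_CUBIC)
c=cv2.resize(p[160:235,285:370,::-1],None,fx=8,fy=8,interpolation=cv2.INTER_CUBIC);cv2.imwrite('pics/c1.png',c)
S=np.load('pics/side0.npz');q=S['p']
c=cv2.resize(q[175:250,270:350,::-1],None,fx=8,fy=8,interpolation=cv2.INTER_CUBIC);cv2.imwrite('pics/c2.png',c)
print(p[186,228],p[186,255],p[200,240],p[215,305],p[225,290])
# plate: difference from wood
print(p[186,215:265:3].tolist())
x=np.round(d[160:235:5,285:370:5]).astype(int);print(x)
E
```

```text
[124 128  96] [123 126  96] [124 108  67] [125 122  82] [125 107  68]
[[123, 102, 64], [124, 103, 65], [125, 119, 87], [124, 127, 97], [125, 126, 95], [125, 127, 97], [123, 124, 93], [111, 93, 59], [125, 103, 64], [125, 108, 71], [125, 126, 95], [126, 128, 98], [125, 128, 97], [125, 128, 97], [106, 101, 73], [122, 103, 65], [125, 107, 66]]
[[1384 1393 1386 1389 1389 1386 1387 1388 1390 1384 1389 1387 1387 1383
  1393 1392 1389]
 [1385 1387 1387 1389 1386 1390 1390 1389 1388 1387 1370 1372 1388 1385
  1387 1386 1383]
 [1384 1383 1388 1385 1386 1384 1381 1383 1383 1361 1364 1363 1362 1382
  1382 1388 1378]
 [1387 1386 1385 1378 1378 1383 1382 1379 1363 1365 1347 1329 1364 1359
  1375 1378 1380]
 [1373 1375 1379 1379 1377 1380 1380 1359 1348 1355 1344 1334 1321 1360
  1358 1377 1378]
 [1379 1378 1374 1379 1374 1380 1359 1338 1357 1355 1328 1352 1337 1358
  1358 1377 1379]
 [1377 1379 1373 1377 1377 1374 1346 1355 1357 1331 1355 1354 1359 1356
  1373 1373 1376]
 [1375 1377 1374 1368 1376 1375 1376 1291 1326 1352 1354 1331 1332 1374
  1376 1374 1369]
 [1366 1369 1371 1370 1372 1369 1350 1345 1290 1347 1333 1331 1374 1367
  1369 1368 1374]
 [1364 1366 1367 1368 1371 1347 1354 1349 1343 1365 1346 1367 1365 1364
  1363 1364 1372]
 [1367 1366 1366 1365 1345 1344 1347 1345 1367 1366 1364 1363 1365 1364
  1368 1368 1364]
 [1363 1366 1360 1341 1342 1342 1342 1364 1366 1364 1366 1365 1367 1356
  1362 1367 1360]
 [1365 1358 1334 1339 1345 1342 1358 1361 1354 1363 1360 1362 1356 1364
  1355 1359 1365]
 [1353 1358 1342 1338 1336 1361 1359 1358 1356 1359 1361 1356 1354 1361
  1360 1358 1362]
 [1357 1358 1354 1340 1358 1357 1353 1357 1356 1350 1360 1356 1359 1352
  1354 1360 1354]]
```

View pics/c1.png

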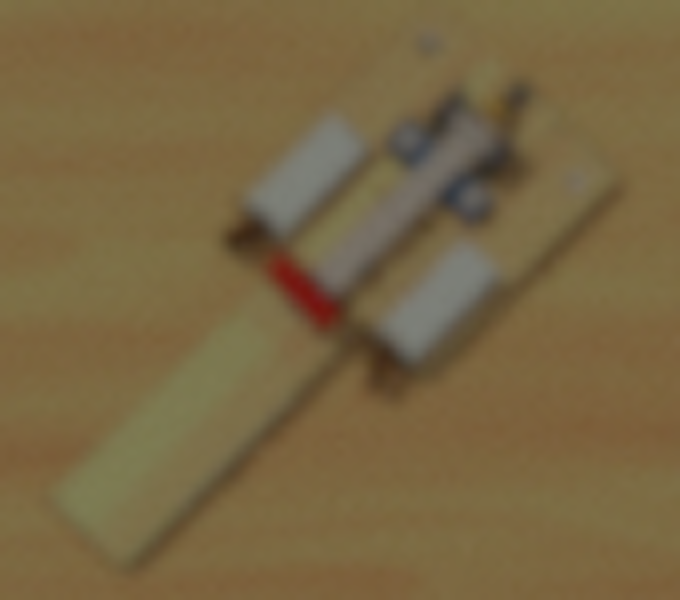

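View pics/c2.png

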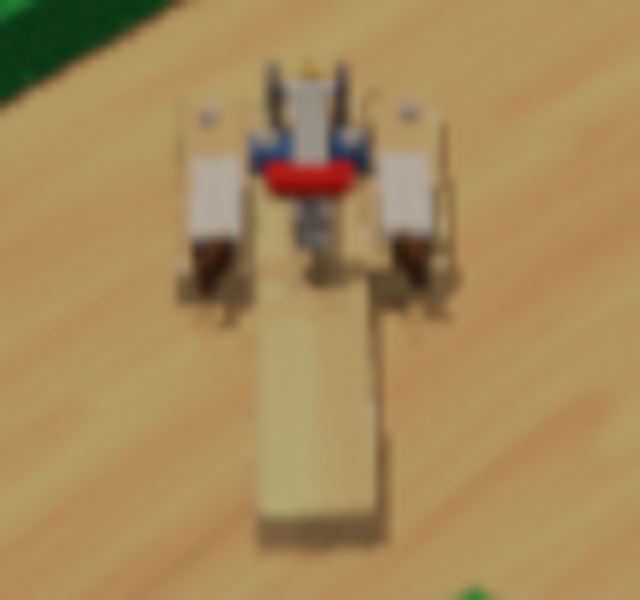

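The crops show the bed's front corners at c1 (55,492) and (128,565), and the lips' inner front corners at about (292,232) and (378,318). The knob is centred at about (303,290) in c1. Next I fit the jig pose and the plate pose.

```bash
python3 - <<'E'
from h import *
from scipy.optimize import least_squares
T=np.load('pics/top0.npz');S=np.load('pics/side0.npz')
f=lambda u,v,a,b:((u+.5)/8-.5+a,(v+.5)/8-.5+b)
def cen(m,reg):
    y0,y1,x0,x1=reg;k=np.zeros(m.shape,bool);k[y0:y1,x0:x1]=m[y0:y1,x0:x1];n,l,s,c=cv2.connectedComponentsWithStats(k.astype(np.uint8));i=1+np.argmax(s[1:,4]);return c[i],s[i,4],l==i
red=lambda p:(p[:,:,0].astype(int)>1.9*p[:,:,1])&(p[:,:,0]>60)
kt,n1,_=cen(red(T['p']),(180,210,305,340));ks,n2,_=cen(red(S['p']),(185,210,290,325));print('knob',kt,n1,ks,n2)
A=[]
for cam,uv in(('top',kt),('side',ks)):
    for h in (73,):print(cam,ray(cam,*uv,h).round(1), ray(cam,*uv,78).round(1))
obs=[('top',f(55,492,285,160),(-125,22,20)),('top',f(128,565,285,160),(-125,-22,20)),
('top',f(292,232,285,160),(20,28,36)),('top',f(378,318,285,160),(20,-28,36)),('top',f(368,158,285,160),(72,28,36)),('top',f(463,240,285,160),(72,-28,36)),
('side',f(260,515,270,175),(-125,22,20)),('side',f(378,512,270,175),(-125,-22,20)),
('side',f(240,238,270,175),(20,28,36)),('side',f(385,238,270,175),(20,-28,36)),('side',f(238,155,270,175),(72,28,36)),('side',f(380,155,270,175),(72,-28,36)),
('top',kt,(5,0,75)),('side',ks,(4,0,74))]
def X(q,P):
    c,s=np.cos(q[2]),np.sin(q[2]);return np.array([q[0]+c*P[0]-s*P[1],q[1]+s*P[0]+c*P[1],P[2]])
for sel in (['top','side'],['top'],['side']):
    o=[k for k in obs if k[0] in sel]
    r=lambda q:np.concatenate([proj(c,X(q,P))-np.array(uv) for c,uv,P in o])
    g=least_squares(r,[600,-20,-.8]);print(sel,g.x.round(3),(r(g.x).reshape(-1,2)).round(1).tolist())
# plate
for n,D,(x,y) in(('top',T,(239,186)),('side',S,(228,254))):
    p=D['p'].astype(int);b=p[:,:,2]/p[:,:,0].clip(1)
    m=(b>.66 if n=='top' else b>.62)&(p[:,:,0]>p[:,:,2]+5)&(p[:,:,1]>p[:,:,0]*.9)
    c,s,k=cen(m,(y-25,y+25,x-35,x+35))
    cs,_=cv2.findContours(k.astype(np.uint8),cv2.RETR_EXTERNAL,cv2.CHAIN_APPROX_NONE)
    w=np.array([ray(n,*q[0],9)[:2] for q in max(cs,key=len)],np.float32)
    (cx,cy),sz,a=cv2.minAreaRect(w);print(n,s,cx,cy,sz,a)
E
```

```text
knob [322.75    196.09375] 32 [308.38297872 196.87234043] 47
top [553.2 -40.4  73. ] [552.4 -40.4  78. ]
side [553.1 -42.4  73. ] [548.4 -37.5  78. ]
['top', 'side'] [549.185 -37.495  -0.804] [[-0.5, 0.7], [-0.3, 0.8], [-0.9, 0.4], [0.4, 1.3], [0.5, -1.4], [0.7, -0.1], [-0.5, -0.3], [-0.1, -0.4], [0.0, -0.4], [-0.5, -0.9], [0.3, 0.3], [-0.4, -0.1], [0.2, 0.1], [-0.2, 0.2]]
['top'] [550.042 -37.502  -0.806] [[-0.6, 0.4], [-0.3, 0.5], [-0.9, 0.1], [0.4, 1.1], [0.5, -1.6], [0.7, -0.3], [0.2, -0.2]]
['side'] [547.881 -36.904  -0.802] [[-0.2, -0.0], [0.2, -0.1], [0.2, -0.2], [-0.3, -0.6], [0.5, 0.5], [-0.2, 0.1], [-0.0, 0.4]]
top 566 606.4893798828125 242.3627471923828 (60.843605041503906, 120.43126678466797) 11.125548362731934
side 533 604.8474731445312 242.011474609375 (58.97555160522461, 117.67161560058594) 11.244051933288574
```

Call:
arm_command --series '[100,3.2,-2.55,0,0,100,6.4,-5.1,0,0,100,9.6,-7.65,0,0,100,12.8,-10.2,0,0,100,16,-12.75,0,0]'

```text
clock: 0.52
eef_pos: [353.2, -415.2, 231.0]
tool_rot: [-3.141, 0.0, 0.404]
force: [0.5, -0.1, -0.4]
width: 85.6
gripper_force: 0.0
```

Call:
arm_command --series '[100,3.2,-2.55,0,0,100,6.4,-5.1,0,0,100,9.6,-7.65,0,0,100,12.8,-10.2,0,0,100,16,-12.75,0,0]'

```text
clock: 0.93
eef_pos: [450.1, -235.1, 231.2]
tool_rot: [-3.141, 0.0, 0.405]
force: [0.5, -0.4, -0.5]
width: 85.3
gripper_force: 0.0
```

Call:
arm_command --series '[100,3.2,-2.55,0,0,100,6.4,-5.1,0,0,100,9.6,-7.65,0,0,100,12.8,-10.2,0,0,100,16,-12.75,0,0]'

```text
clock: 1.35
eef_pos: [546.9, -54.9, 231.1]
tool_rot: [-3.141, 0.001, 0.405]
force: [-0.2, -1.2, 0.2]
width: 85.0
gripper_force: 0.0
```

Call:
arm_command --series '[100,0,0,0,-7,100,0,0,0,-14,100,0,0,0,-21,100,0,0,0,-28,100,0,0,0,-35]'

```text
clock: 1.77
eef_pos: [546.3, -56.7, 230.9]
tool_rot: [-3.141, 0.001, 1.022]
force: [0.5, 0.1, -0.6]
width: 85.8
gripper_force: 0.0
```

Call:
arm_command --series '[100,0,0,0,-7,100,0,0,0,-14,100,0,0,0,-21,100,0,0,0,-28,100,0,0,0,-35]'

```text
clock: 2.18
eef_pos: [546.3, -56.9, 231.0]
tool_rot: [-3.141, -0.0, 1.632]
force: [-0.8, 0.1, 0.6]
width: 85.5
gripper_force: 0.0
```

Call:
arm_command --series '[100,0,0,0,-7,100,0,0,0,-14,100,0,0,0,-21,100,0,0,0,-28,100,0,0,0,-35]'

```text
clock: 2.6
eef_pos: [546.3, -57.0, 231.0]
tool_rot: [-3.141, -0.0, 2.243]
force: [0.1, -0.1, -0.3]
width: 85.6
gripper_force: 0.0
```

```bash
cat >> h.py <<'E'
J=np.array([549.4,-37.5]);JY=-0.804
def jw(x,y):
    c,s=np.cos(JY),np.sin(JY);return J+[c*x-s*y,s*x+c*y]
def st():
    s=monitor.read_state();p=s['eef_pos'];y=s['tool_rot'][2];c,q=np.cos(JY),np.sin(JY);d=p[:2]-J
    print('t',round(float(s['clock']),2),'pos',np.round(p,1),'yaw',round(float(np.degrees(y)),1),'rp',np.round(s['tool_rot'][:2],3),'jig',np.round([c*d[0]+q*d[1],-q*d[0]+c*d[1]],1),'F',np.round(s['force'],1),'w',round(float(s['width']),1),round(float(s['gripper_force']),1))
    return s
def go(x,y,z,yaw):
    s=st();d=np.array([x,y,z])-s['eef_pos'];a=s['tool_rot'][2];c,q=np.cos(a),np.sin(a)
    r=-(yaw-np.degrees(a));r=(r+180)%360-180
    print('cm',np.round([(c*d[0]+q*d[1])/10,(q*d[0]-c*d[1])/10,-d[2]/10],2),'roll',round(float(r),2))
E
python3 -c "
from h import *
go(*jw(5,0),110,133.9);print(monitor.read_state()['qpos'].round(2))"
```

```text
t 2.6 pos [546.3 -57.  231. ] yaw 128.5 rp [-3.141 -0.   ] jig [ 11.9 -15.8] F [ 0.1 -0.1 -0.3] w 85.6 0.0
cm [ 0.83  1.51 12.1 ] roll -5.37
[ 0.39  0.52 -0.5   1.79  0.31  0.91  0.42]
```

Call:
arm_command --series '[100,0.2,0.4,3,-1.5,100,0.5,0.8,6,-3,100,0.7,1.3,9,-4.5,100,0.83,1.51,12.1,-5.37,100,0.83,1.51,12.1,-5.37]'

```text
clock: 3.02
eef_pos: [549.2, -40.6, 105.1]
tool_rot: [-3.135, -0.008, 2.333]
force: [-1.4, -0.7, -0.5]
width: 85.3
gripper_force: 0.0
```

```bash
python3 - <<'E'
from h import *
go(*jw(5,0),52,133.9)
p,d=viewer.get_image('side');cv2.imwrite('pics/c3.png',cv2.resize(p[150:250,250:370,::-1],None,fx=6,fy=6,interpolation=cv2.INTER_CUBIC))
E
```

```text
t 3.02 pos [549.2 -40.6 105.1] yaw 133.6 rp [-3.135 -0.008] jig [ 2.1 -2.3] F [-1.4 -0.7 -0.5] w 85.3 0.0
cm [-0.29  0.23  5.31] roll -0.25
```

View pics/c3.png

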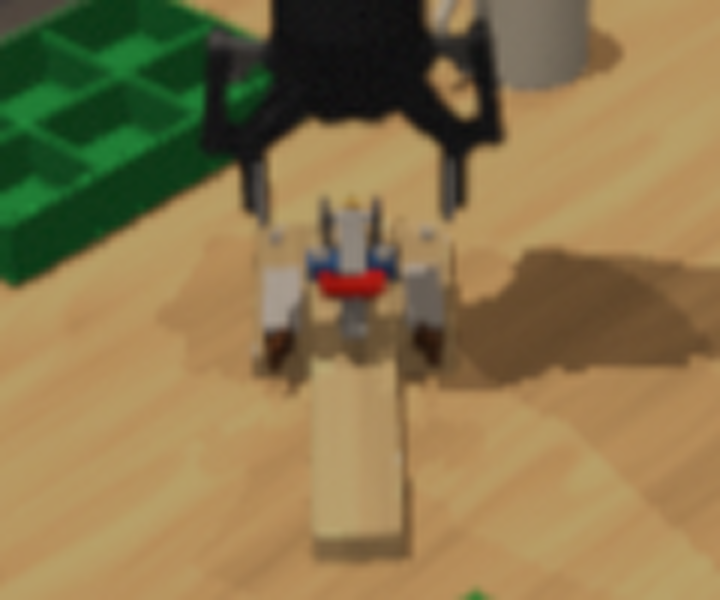

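The fingers straddle the knob, with tips at crop (262,215) and (448,212) and the knob at (353,285). I go down and pinch.

Call:
arm_command --series '[100,-0.05,0,2,0,100,-0.1,0,4,0,100,-0.1,0.0,5.7,0,100,-0.1,0,5.7,0,100,-0.1,0,5.7,0]'

```text
clock: 3.48
eef_pos: [554.6, -41.9, 54.5]
tool_rot: [3.141, 0.001, 2.331]
force: [1.1, -0.5, 0.7]
width: 85.7
gripper_force: 0.0
```

```bash
python3 -c "
from h import *
go(*jw(5,0),52,133.9)"
```

```text
t 3.48 pos [554.6 -41.9  54.5] yaw 133.5 rp [3.141e+00 1.000e-03] jig [6.8 0.7] F [ 1.1 -0.5  0.7] w 85.7 0.0
cm [ 0.18 -0.07  0.25] roll -0.37
```

Call:
arm_command --series '[100,0.15,-0.07,0.2,-0.3,30,0.15,-0.07,0.2,-0.3,30,0.15,-0.07,0.2,-0.3,30,0.15,-0.07,0.2,-0.3,30,0.15,-0.07,0.2,-0.3]'

```text
clock: 3.9
eef_pos: [552.9, -41.2, 51.9]
tool_rot: [3.141, 0.001, 2.336]
force: [-0.3, -0.9, 0.1]
width: 38.9
gripper_force: 0.0
```

Call:
arm_command --series '[30,0,0,0,0,30,0,0,0,0,30,0,0,0,0,30,0,0,0,0,30,0,0,0,0]'

```text
clock: 4.32
eef_pos: [553.3, -40.7, 52.1]
tool_rot: [3.14, 0.001, 2.336]
force: [0.2, 0.2, 5.0]
width: 32.8
gripper_force: 59.1
```

```bash
python3 -c "
from h import *
go(*jw(5,0),52,133.9)
for t in np.arange(0,1.45,.1):
    a=np.pi-np.arctan2(28,100)-t;print(round(t,2),'x',round(-(100+103.85*np.cos(a))/10,2),'z',round(-(103.85*np.sin(a)-28)/10,2))"
```

```text
t 4.32 pos [553.3 -40.7  52.1] yaw 133.9 rp [3.14e+00 1.00e-03] jig [5.  0.5] F [0.2 0.2 5. ] w 32.8 59.1
cm [ 0.   -0.05  0.01] roll -0.04
0.0 x 0.0 z -0.0
0.1 x -0.33 z -0.98
0.2 x -0.76 z -1.93
0.3 x -1.27 z -2.83
0.4 x -1.88 z -3.67
0.5 x -2.57 z -4.45
0.6 x -3.33 z -5.16
0.7 x -4.16 z -5.78
0.8 x -5.04 z -6.32
0.9 x -5.98 z -6.77
1.0 x -6.95 z -7.13
1.1 x -7.96 z -7.38
1.2 x -8.99 z -7.54
1.3 x -10.02 z -7.58
1.4 x -11.06 z -7.53
```

Call:
arm_command --series '[30,-0.33,0,-0.98,0,30,-0.76,0,-1.93,0,30,-1.27,0,-2.83,0,30,-1.88,0,-3.67,0,30,-2.57,0,-4.45,0]'

```text
clock: 4.73
eef_pos: [569.7, -57.9, 95.6]
tool_rot: [3.141, -0.004, 2.338]
force: [2.8, 3.7, -8.6]
width: 32.6
gripper_force: 60.2
```

Call:
arm_command --series '[30,-0.76,0,-0.71,0,30,-1.59,0,-1.33,0,30,-2.47,0,-1.87,0,30,-3.41,0,-2.32,0,30,-4.38,0,-2.68,0]'

```text
clock: 5.15
eef_pos: [600.8, -90.2, 123.5]
tool_rot: [3.141, -0.002, 2.337]
force: [1.1, 5.4, -2.3]
width: 32.7
gripper_force: 59.6
```

Call:
arm_command --series '[30,-1.01,0,-0.25,0,30,-2.04,0,-0.41,0,30,-3.07,0,-0.45,0,30,-3.75,0,-0.43,0,30,-3.75,0,-0.43,0]'

```text
clock: 5.57
eef_pos: [629.7, -120.2, 127.8]
tool_rot: [3.138, 0.004, 2.334]
force: [3.9, 2.2, 5.4]
width: 32.6
gripper_force: 60.0
```

```bash
python3 - <<'E'
from h import *
st()
p,d=viewer.get_image('side');cv2.imwrite('pics/c4.png',cv2.resize(p[120:250,240:370,::-1],None,fx=4,fy=4,interpolation=cv2.INTER_CUBIC))
E
```

```text
t 5.57 pos [ 629.7 -120.2  127.8] yaw 133.7 rp [3.138 0.004] jig [115.3   0.5] F [3.9 2.2 5.4] w 32.6 60.0
```

View pics/c4.png

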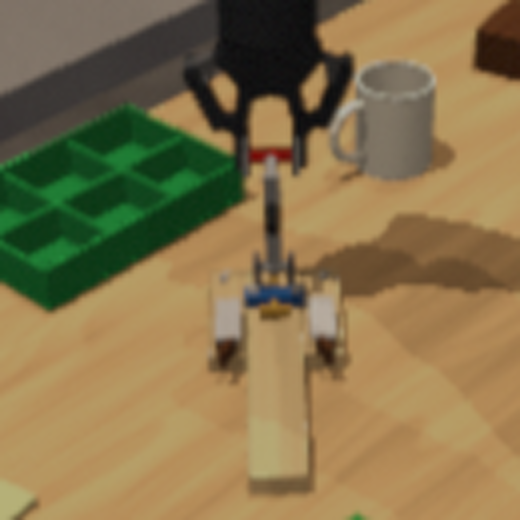

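The clip is up: the knob is between the fingers at crop (270,155) and the arm stands upright. I release it and retreat upwards.

Call:
arm_command --series '[60,0,0,0,0,60,0,0,0,0,60,0,0,0,0,60,0,0,-2,0,60,0,0,-5,0]'

```text
clock: 6.03
eef_pos: [623.0, -119.0, 173.9]
tool_rot: [-3.135, -0.006, 2.336]
force: [-0.4, 0.4, -0.7]
width: 51.1
gripper_force: 0.0
```

Call:
arm_command --series '[80,0,0,-3,0,80,0,0,-6,0,80,0,0,-6,0,80,0,0,-6,0,80,0,0,-6,0]'

```text
clock: 6.45
eef_pos: [625.5, -118.9, 236.2]
tool_rot: [-3.139, -0.001, 2.336]
force: [-0.3, -0.3, -0.6]
width: 68.4
gripper_force: 0.0
```

```bash
python3 - <<'E'
from h import *
go(598.4,279.5,240,101.1)
for n in('side','top'):
    p,d=viewer.get_image(n); np.savez('pics/%s1.npz'%n,p=p,d=d)
    p=p.astype(int);m=((p[:,:,0]>1.9*p[:,:,1])&(p[:,:,0]>60)).astype(np.uint8)
    k,l,s,c=cv2.connectedComponentsWithStats(m)
    a,b=proj(n,[*jw(115.5,0),148.3]);print(n,a,b,[(c[i].round(1).tolist(),s[i,4]) for i in range(1,k) if abs(c[i]-[a,b]).max()<40])
E
```

```text
t 6.45 pos [ 625.5 -118.9  236.2] yaw 133.8 rp [-3.139e+00 -1.000e-03] jig [111.4  -1.7] F [-0.3 -0.3 -0.6] w 68.4 0.0
cm [30.61 25.64 -0.38] roll 32.75
side 307.1986146780035 157.60228380341883 [([307.3, 157.2], np.int32(32))]
top 348.1929784373014 166.86471947641294 [([348.2, 166.8], np.int32(39))]
```

The knob is still up after release, and its predicted and measured pixels agree to within 0.4 px. Next I go to the plate.

Call:
arm_command --series '[80,3.06,2.56,0,0,80,6.12,5.13,0,0,80,9.18,7.69,0,0,80,12.24,10.26,0,0,80,15.3,12.82,0,0]'

```text
clock: 6.97
eef_pos: [611.8, 82.2, 235.5]
tool_rot: [-3.139, -0.001, 2.336]
force: [1.7, 0.3, -0.0]
width: 68.1
gripper_force: 0.0
```

Call:
arm_command --series '[80,3.06,2.56,0,0,80,6.12,5.13,0,0,80,9.18,7.69,0,0,80,12.24,10.26,0,0,80,15.3,12.82,0,0]'

```text
clock: 7.38
eef_pos: [598.4, 281.3, 235.3]
tool_rot: [-3.139, -0.0, 2.336]
force: [0.9, -0.4, -0.3]
width: 68.4
gripper_force: 0.0
```

Call:
arm_command --series '[80,0,0,1,6.5,80,0,0,2,13,80,0,0,3,20,80,0,0,4,26.5,80,0,0,5,32.75]'

```text
clock: 7.8
eef_pos: [598.6, 279.4, 184.8]
tool_rot: [-3.139, 0.001, 1.759]
force: [-1.6, -0.3, 0.2]
width: 68.5
gripper_force: 0.0
```

Call:
arm_command --series '[80,0,0,3,0,80,0,0,6,0,80,0,0,9,0,80,0,0,12,0,80,0,0,12,0]'

```text
clock: 8.22
eef_pos: [594.4, 276.9, 59.4]
tool_rot: [-3.128, 0.004, 1.765]
force: [-1.1, -0.9, -1.2]
width: 68.3
gripper_force: 0.0
```

```bash
python3 - <<'E'
from h import *
go(598.4,279.5,8,101.1)
p,d=viewer.get_image('side');a,b=proj('side',[598,279,20]).astype(int);cv2.imwrite('pics/c5.png',cv2.resize(p[b-60:b+40,a-50:a+70,::-1],None,fx=6,fy=6,interpolation=cv2.INTER_CUBIC))
E
```

```text
t 8.22 pos [594.4 276.9  59.4] yaw 101.1 rp [-3.128  0.004] jig [-195.2  250.5] F [-1.1 -0.9 -1.2] w 68.3 0.0
cm [0.18 0.45 5.14] roll 0.05
```

View pics/c5.png

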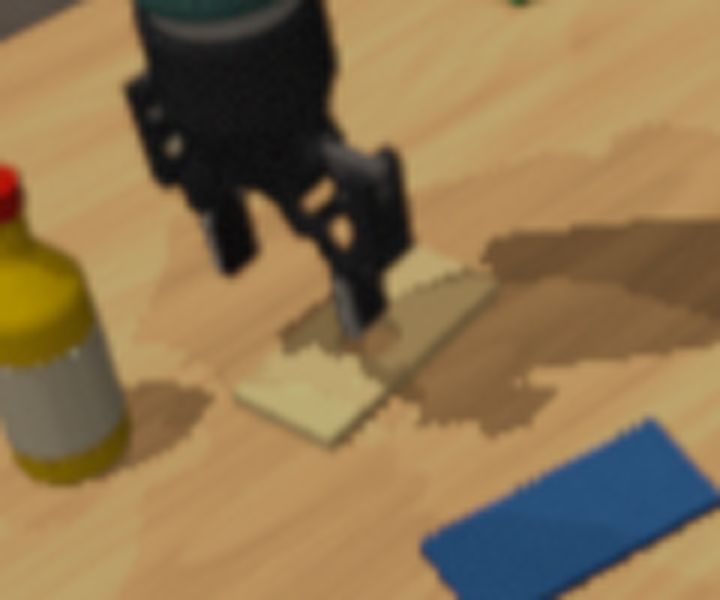

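The gripper is above the near-left end of the plate, clear of the glue bottle. The fingertips are at crop (230,275) and (355,335).

Call:
arm_command --series '[80,0,0,1.5,0,80,0,0,3,0,80,0,0,4.5,0,80,0,0,4.5,0,80,0,0,4.5,0]'

```text
clock: 8.68
eef_pos: [599.4, 280.0, 22.1]
tool_rot: [-3.141, 0.0, 1.765]
force: [-0.0, -0.1, 0.9]
width: 68.3
gripper_force: 0.0
```

Call:
arm_command --series '[80,0,0,0,0,80,0,0,0.3,0,80,0,0,0.5,0,80,0,0,0.5,0,80,0,0,0.5,0]'

```text
clock: 9.1
eef_pos: [599.5, 280.0, 17.1]
tool_rot: [3.141, -0.0, 1.765]
force: [-0.2, 0.1, 0.5]
width: 68.3
gripper_force: 0.0
```

```bash
python3 - <<'E'
from h import *
go(598.4,279.5,4,101.1)
# depth of nearest fingertip, side view: lowest dark pixels
p,d=viewer.get_image('side');k=p.max(2)<45
for v,u in np.argwhere(k):
    pass
P=np.array([unproj('side',u,v,d[v,u]) for v,u in np.argwhere(k&(d>0))])
m=(np.hypot(P[:,0]-598,P[:,1]-279)<70)&(P[:,2]<80);P=P[m];P=P[np.argsort(P[:,2])];print(P[:25:2].round(0))
E
```

```text
t 9.1 pos [599.5 280.   17.1] yaw 101.1 rp [ 3.141 -0.   ] jig [-193.9  256.4] F [-0.2  0.1  0.5] w 68.3 0.0
cm [-0.03 -0.12  1.31] roll 0.01
[[633. 294.  31.]
 [630. 293.  32.]
 [632. 291.  34.]
 [634. 280.  35.]
 [633. 290.  36.]
 [630. 289.  37.]
 [630. 295.  37.]
 [554. 269.  38.]
 [552. 273.  39.]
 [555. 277.  40.]
 [559. 277.  41.]
 [631. 281.  42.]
 [553. 268.  42.]]
```

Call:
arm_command --series '[80,0,-0.1,0.4,0,80,0,-0.1,0.8,0,80,0,-0.1,1.3,0,80,0,-0.1,1.3,0,80,0,-0.1,1.3,0]'

```text
clock: 9.57
eef_pos: [598.0, 279.6, 3.2]
tool_rot: [-3.14, 0.0, 1.765]
force: [-0.1, 0.7, 0.4]
width: 68.1
gripper_force: 0.0
```

Call:
arm_command --series '[80,0,0,0.1,0,80,0,0,0.2,0,80,0,0,0.3,0,80,0,0,0.3,0,80,0,0,0.3,0]'

```text
clock: 9.98
eef_pos: [598.5, 279.8, 0.9]
tool_rot: [3.142, 0.0, 1.765]
force: [-0.2, 0.5, 0.7]
width: 68.6
gripper_force: 0.0
```

Call:
arm_command --series '[80,0,0,0.1,0,80,0,0,0.2,0,80,0,0,0.2,0,80,0,0,0.2,0,80,0,0,0.2,0]'

```text
clock: 10.4
eef_pos: [598.5, 279.9, -1.1]
tool_rot: [3.142, -0.0, 1.765]
force: [0.3, 0.0, -1.3]
width: 68.4
gripper_force: 0.0
```

Call:
arm_command --series '[80,0,0,0.1,0,75,0,0,0.1,0,65,0,0,0.1,0,60,0,0,0.1,0,60,0,0,0.1,0]'

```text
clock: 10.82
eef_pos: [598.8, 280.1, -1.5]
tool_rot: [3.141, -0.0, 1.765]
force: [-1.4, -0.6, 4.3]
width: 57.7
gripper_force: 64.4
```

Call:
arm_command --series '[60,0,0,0,0,60,0,0,0,0,60,0,0,0,0,60,0,0,0,0,60,0,0,0,0]'

```text
clock: 11.23
eef_pos: [598.8, 280.0, -1.5]
tool_rot: [3.141, -0.0, 1.765]
force: [-1.0, -0.3, 5.8]
width: 57.6
gripper_force: 64.5
```

Call:
arm_command --series '[60,0,0,-1,0,60,0,0,-2,0,60,0,0,-4,0,60,0,0,-5,0,60,0,0,-5,0]'

```text
clock: 11.65
eef_pos: [600.5, 281.0, 51.1]
tool_rot: [3.136, -0.002, 1.765]
force: [1.2, -0.1, 0.0]
width: 57.8
gripper_force: 64.1
```

```bash
python3 - <<'E'
from h import *
st()
p,d=viewer.get_image('side');np.savez('pics/s2.npz',p=p,d=d);a,b=proj('side',[598,279,50]).astype(int);cv2.imwrite('pics/c6.png',cv2.resize(p[b-50:b+50,a-50:a+70,::-1],None,fx=6,fy=6,interpolation=cv2.INTER_CUBIC))
E
```

```text
t 11.65 pos [600.5 281.   51.1] yaw 101.1 rp [ 3.136e+00 -2.000e-03] jig [-193.9  257.7] F [ 1.2 -0.1  0. ] w 57.8 64.1
```

View pics/c6.png

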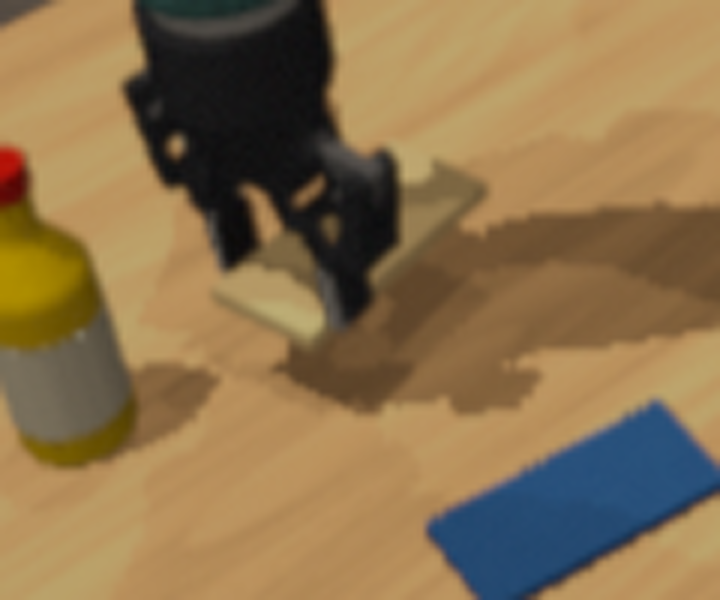

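The plate is lifted, level, with the blank and glue untouched. I now carry it to the front of the jig.

```bash
python3 -c "
from h import *
go(*jw(-112,0),50,133.9)"
```

```text
t 11.7 pos [599.6 280.4  49.6] yaw 101.1 rp [ 3.138e+00 -1.000e-03] jig [-194.1  256.7] F [-0.2 -0.4 -1.3] w 57.5 64.1
cm [-20.82 -17.12  -0.04] roll -32.8
```

Call:
arm_command --series '[60,-2.08,-1.71,0,0,60,-4.16,-3.42,0,0,60,-6.25,-5.14,0,0,60,-8.33,-6.85,0,0,60,-10.41,-8.56,0,0]'

```text
clock: 12.12
eef_pos: [533.2, 159.9, 47.2]
tool_rot: [-3.14, 0.0, 1.765]
force: [0.3, 0.0, -0.9]
width: 57.8
gripper_force: 64.2
```

Call:
arm_command --series '[60,-2.08,-1.71,0,0,60,-4.16,-3.42,0,0,60,-6.25,-5.14,0,0,60,-8.33,-6.85,0,0,60,-10.41,-8.56,0,0]'

```text
clock: 12.53
eef_pos: [469.4, 41.5, 47.4]
tool_rot: [-3.141, -0.0, 1.765]
force: [-0.2, -0.7, -0.1]
width: 57.5
gripper_force: 64.2
```

Call:
arm_command --series '[60,0,0,0,-6,60,0,0,0,-13,60,0,0,0,-20,60,0,0,0,-26.5,60,0,0,0,-32.8]'

```text
clock: 12.95
eef_pos: [470.2, 42.4, 47.4]
tool_rot: [-3.141, -0.001, 2.343]
force: [-0.7, -0.3, -0.9]
width: 57.6
gripper_force: 64.2
```

Call:
arm_command --series '[60,0,0,0,0,60,0,0,0,0,60,0,0,0,0,60,0,0,0,0,60,0,0,0,0]'

```text
clock: 13.37
eef_pos: [470.6, 42.6, 47.9]
tool_rot: [-3.141, 0.0, 2.336]
force: [0.6, 0.0, 0.2]
width: 57.8
gripper_force: 64.2
```

```bash
python3 - <<'E'
from h import *
go(*jw(-112,0),21,133.93)
p,d=viewer.get_image('top');q=p.astype(int);b=q[:,:,2]/q[:,:,0].clip(1)
u,v=proj('top',[*jw(-60,0),45]).astype(int);np.savez('pics/t3.npz',p=p,d=d)
k=np.zeros(b.shape,np.uint8);m=(b>.66)&(q[:,:,0]>q[:,:,2]+5)&(q[:,:,1]>q[:,:,0]*.9);k[v-25:v+25,u-30:u+30]=m[v-25:v+25,u-30:u+30]
cv2.imwrite('pics/c7.png',cv2.resize(p[v-45:v+45,u-60:u+60,::-1],None,fx=6,fy=6,interpolation=cv2.INTER_CUBIC));print(u,v)
E
```

```text
t 13.37 pos [470.6  42.6  47.9] yaw 133.9 rp [-3.141  0.   ] jig [-112.4   -1.2] F [0.6 0.  0.2] w 57.8 64.2
cm [-0.04  0.12  2.69] roll -0.08
309 211
```

View pics/c7.png

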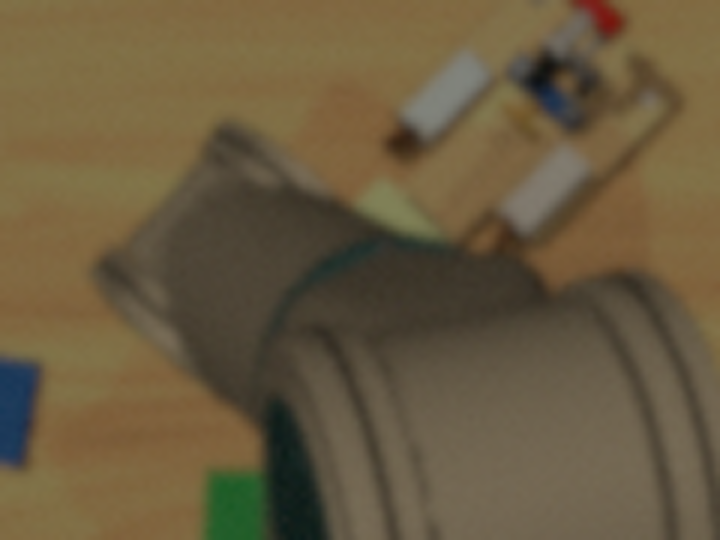

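The plate's leading edge shows at crop (383,180)–(440,240), short of the channel mouth. The brass pad is near crop (522,118).

```bash
python3 - <<'E'
from h import *
def tj(X):
    c,q=np.cos(JY),np.sin(JY);d=X[:2]-J;return np.round([c*d[0]+q*d[1],-q*d[0]+c*d[1]],1)
for u,v,z in((383,180,58.5),(440,240,58.5),(522,118,25),(508,105,28),(535,135,28)):print(tj(ray('top',249+(u+.5)/6-.5,166+(v+.5)/6-.5,z)))
E
```

```text
[-16.   27.5]
[-17.8 -17.6]
[66.2  1. ]
[65.6 11.4]
[ 64.  -11.2]
```

Call:
arm_command --series '[60,-0.02,0.05,0.5,0,60,-0.04,0.12,1,0,60,-0.04,0.12,1.8,0,60,-0.04,0.12,2.5,0,60,-0.04,0.12,2.5,0]'

```text
clock: 13.83
eef_pos: [470.8, 43.0, 21.3]
tool_rot: [-3.139, -0.001, 2.338]
force: [0.0, 0.4, -0.5]
width: 57.8
gripper_force: 64.2
```

Call:
arm_command --series '[60,0,0,0,0,60,0,0,0,0,60,0,0,0,0,60,0,0,0.05,0,60,0,0,0.05,0]'

```text
clock: 14.25
eef_pos: [471.9, 43.1, 22.6]
tool_rot: [3.141, 0.0, 2.337]
force: [0.7, -0.3, -0.9]
width: 57.4
gripper_force: 64.2
```

```bash
python3 -c "
from h import *
go(*jw(-112,0),20,133.93)"
```

```text
t 14.25 pos [471.9  43.1  22.6] yaw 133.9 rp [3.141 0.   ] jig [-1.118e+02  1.000e-01] F [ 0.7 -0.3 -0.9] w 57.4 64.2
cm [ 0.02 -0.01  0.26] roll -0.02
```

Call:
arm_command --series '[60,0,0,0.1,0,60,0,0,0.2,0,60,0,0,0.2,0,60,0,0,0.2,0,60,0,0,0.2,0]'

```text
clock: 14.67
eef_pos: [471.8, 43.1, 20.4]
tool_rot: [3.142, 0.0, 2.337]
force: [0.3, 0.2, 0.2]
width: 58.0
gripper_force: 64.2
```

Call:
arm_command --series '[60,0,0,0.1,0,60,0,0,0.1,0,60,0,0,0.1,0,60,0,0,0.1,0,60,0,0,0.1,0]'

```text
clock: 15.08
eef_pos: [471.8, 43.1, 19.4]
tool_rot: [3.142, 0.0, 2.337]
force: [-0.3, -1.0, 0.1]
width: 57.8
gripper_force: 64.2
```

Call:
arm_command --series '[60,0,0,0.05,0,60,0,0,0.05,0,60,0,0,0.05,0,60,0,0,0.05,0,60,0,0,0.05,0]'

```text
clock: 15.5
eef_pos: [471.8, 43.1, 18.9]
tool_rot: [3.142, 0.0, 2.337]
force: [-0.1, 0.3, -1.0]
width: 57.7
gripper_force: 64.2
```

Call:
arm_command --series '[60,-0.6,0,0,0,60,-1.2,0,0,0,60,-1.8,0,0,0,60,-2.4,0,0,0,60,-3,0,0,0]'

```text
clock: 15.92
eef_pos: [493.2, 20.6, 18.9]
tool_rot: [3.141, 0.0, 2.336]
force: [-0.5, -0.3, 0.7]
width: 57.8
gripper_force: 64.2
```

Call:
arm_command --series '[60,-0.6,0,0,0,60,-1.2,0,0,0,60,-1.8,0,0,0,60,-2.4,0,0,0,60,-3,0,0,0]'

```text
clock: 16.33
eef_pos: [513.8, -0.6, 18.9]
tool_rot: [-3.142, -0.0, 2.337]
force: [-0.9, -0.5, -0.9]
width: 57.8
gripper_force: 64.2
```

```bash
python3 -c "
from h import *
go(*jw(-50,0),18.5,133.93)"
```

```text
t 16.33 pos [513.8  -0.6  18.9] yaw 133.9 rp [-3.142 -0.   ] jig [-51.3  -0.1] F [-0.9 -0.5 -0.9] w 57.8 64.2
cm [-0.13  0.01  0.04] roll -0.02
```

Call:
arm_command --series '[60,-0.2,0,0.02,0,60,-0.4,0,0.04,0,60,-0.6,0,0.04,0,60,-0.8,0,0.04,0,60,-0.9,0,0.04,0]'

```text
clock: 16.75
eef_pos: [519.7, -6.6, 18.5]
tool_rot: [3.142, 0.0, 2.337]
force: [-0.6, -0.6, -0.7]
width: 57.5
gripper_force: 64.2
```

Call:
arm_command --series '[60,-0.05,0,0,0,60,-0.1,0,0,0,60,-0.15,0,0,0,60,-0.2,0,0,0,60,-0.2,0,0,0]'

```text
clock: 17.17
eef_pos: [521.1, -8.1, 18.5]
tool_rot: [3.142, 0.0, 2.337]
force: [0.3, -0.4, -0.1]
width: 57.6
gripper_force: 64.2
```

```bash
python3 - <<'E'
from h import *
go(*jw(-50,0),18.5,133.93)
p=np.load('pics/t3.npz')['p'];print(p[180:192,330:342,0].tolist());print(p[180:192,330:342,2].tolist())
u=[proj('top',[*jw(x,0),26]).round(1).tolist() for x in (58,62,66,70,79)];print(u)
E
```

```text
t 17.17 pos [521.1  -8.1  18.5] yaw 133.9 rp [3.142 0.   ] jig [-40.8   0. ] F [ 0.3 -0.4 -0.1] w 57.6 64.2
cm [ 0.92 -0.    0.  ] roll -0.02
[[102, 110, 116, 117, 108, 87, 62, 40, 22, 23, 31, 59], [108, 117, 123, 124, 120, 108, 88, 63, 40, 26, 26, 43], [116, 122, 124, 126, 126, 121, 106, 87, 64, 43, 34, 34], [123, 126, 122, 123, 124, 122, 114, 103, 85, 60, 40, 33], [127, 125, 123, 118, 119, 119, 116, 109, 97, 84, 61, 49], [128, 126, 124, 119, 114, 114, 111, 111, 111, 103, 89, 70], [127, 127, 125, 119, 112, 108, 107, 112, 118, 118, 110, 96], [125, 124, 122, 118, 114, 106, 103, 106, 113, 118, 120, 112], [124, 120, 116, 114, 116, 111, 106, 102, 105, 115, 119, 120], [123, 117, 117, 114, 117, 117, 113, 107, 108, 115, 117, 120], [124, 119, 117, 117, 120, 119, 121, 117, 116, 117, 117, 120], [122, 121, 118, 121, 121, 124, 123, 121, 120, 119, 121, 123]]
[[69, 66, 68, 72, 70, 59, 52, 42, 35, 41, 49, 56], [66, 69, 74, 75, 72, 67, 58, 49, 46, 55, 63, 68], [68, 74, 72, 72, 72, 68, 60, 51, 53, 63, 73, 75], [74, 74, 66, 61, 62, 62, 55, 49, 50, 62, 73, 75], [78, 74, 68, 55, 52, 50, 49, 47, 47, 60, 67, 72], [78, 74, 69, 60, 50, 44, 43, 48, 57, 60, 64, 67], [75, 73, 70, 64, 54, 47, 42, 51, 62, 67, 66, 63], [70, 70, 67, 64, 58, 49, 43, 46, 56, 63, 66, 63], [67, 65, 62, 60, 62, 56, 52, 46, 50, 60, 63, 66], [65, 62, 62, 60, 62, 62, 58, 52, 53, 61, 63, 71], [67, 63, 62, 63, 63, 62, 64, 61, 60, 64, 67, 79], [64, 64, 61, 63, 65, 66, 65, 64, 66, 70, 80, 91]]
[[334.1, 187.1], [334.9, 186.3], [335.8, 185.5], [336.6, 184.6], [338.5, 182.7]]
```

Call:
arm_command --series '[60,-0.05,0,0,0,60,-0.1,0,0,0,60,-0.1,0,0,0,60,-0.1,0,0,0,60,-0.1,0,0,0]'

```text
clock: 17.58
eef_pos: [521.7, -8.8, 18.5]
tool_rot: [3.142, 0.0, 2.337]
force: [0.1, 0.4, -1.1]
width: 58.0
gripper_force: 64.2
```

Call:
arm_command --series '[60,-0.05,0,0,0,60,-0.1,0,0,0,60,-0.1,0,0,0,60,-0.1,0,0,0,60,-0.1,0,0,0]'

```text
clock: 18.0
eef_pos: [522.4, -9.6, 18.5]
tool_rot: [3.142, 0.0, 2.337]
force: [0.1, 0.0, -1.1]
width: 57.8
gripper_force: 64.2
```

Call:
arm_command --series '[60,-0.05,0,0,0,60,-0.1,0,0,0,60,-0.1,0,0,0,60,-0.1,0,0,0,60,-0.1,0,0,0]'

```text
clock: 18.42
eef_pos: [523.1, -10.2, 18.5]
tool_rot: [3.142, 0.0, 2.337]
force: [0.4, 0.0, 0.1]
width: 57.7
gripper_force: 64.2
```

Call:
arm_command --series '[60,-0.05,0,0,0,60,-0.1,0,0,0,60,-0.1,0,0,0,60,-0.1,0,0,0,60,-0.1,0,0,0]'

```text
clock: 18.83
eef_pos: [523.8, -11.0, 18.5]
tool_rot: [3.142, 0.0, 2.337]
force: [-0.1, -0.0, -0.1]
width: 57.8
gripper_force: 64.2
```

Call:
arm_command --series '[60,-0.05,0,0,0,60,-0.1,0,0,0,60,-0.1,0,0,0,60,-0.1,0,0,0,60,-0.1,0,0,0]'

```text
clock: 19.25
eef_pos: [524.5, -11.7, 18.5]
tool_rot: [3.142, 0.0, 2.337]
force: [-0.4, 0.7, 0.4]
width: 57.3
gripper_force: 64.2
```

Call:
arm_command --series '[60,-0.05,0,0,0,60,-0.1,0,0,0,60,-0.1,0,0,0,60,-0.1,0,0,0,60,-0.1,0,0,0]'

```text
clock: 19.67
eef_pos: [524.5, -11.7, 18.5]
tool_rot: [-3.141, -0.001, 2.338]
force: [-2.8, 3.3, 0.8]
width: 57.6
gripper_force: 64.3
```

Contact at about 4.3 N. I press a little more so the 3 N hold is certain.

Call:
arm_command --series '[60,-0.03,0,0,0,60,-0.06,0,0,0,60,-0.06,0,0,0,60,-0.06,0,0,0,60,-0.06,0,0,0]'

```text
clock: 20.08
eef_pos: [524.5, -11.8, 18.4]
tool_rot: [-3.141, -0.002, 2.338]
force: [-4.3, 5.1, 1.3]
width: 57.8
gripper_force: 64.5
```

Call:
arm_command --series '[60,0,0,0,0,60,0,0,0,0,60,0,0,0,0,60,0,0,0,0,60,0,0,0,0]'

```text
clock: 20.5
eef_pos: [524.5, -11.8, 18.4]
tool_rot: [-3.141, -0.002, 2.338]
force: [-3.5, 4.5, 1.2]
width: 57.6
gripper_force: 64.5
```

```bash
python3 -c "
from h import *
st()"
```

```text
t 20.5 pos [524.5 -11.8  18.4] yaw 133.9 rp [-3.141e+00 -2.000e-03] jig [-35.8  -0.1] F [-3.5  4.5  1.2] w 57.6 64.5
```

Call:
arm_command --series '[60,0.06,0,0,0,60,0.13,0,0,0,80,0.13,0,0,0,80,0.13,0,0,0,80,0.13,0,0,0]'

```text
clock: 20.92
eef_pos: [525.6, -12.8, 18.7]
tool_rot: [3.141, 0.002, 2.336]
force: [-0.6, 0.1, -1.0]
width: 68.4
gripper_force: 0.0
```

Call:
arm_command --series '[80,0,0,0,0,80,0,0,-0.5,0,80,0,0,-1.5,0,80,0,0,-3.5,0,80,0,0,-6,0]'

```text
clock: 21.33
eef_pos: [523.7, -11.9, 78.9]
tool_rot: [-3.14, -0.002, 2.338]
force: [0.4, -0.6, -0.1]
width: 68.4
gripper_force: 0.0
```

Call:
arm_command --series '[80,0,0,-4,0,80,0,0,-8,0,80,0,0,-12,0,80,0,0,-15,0,80,0,0,-15,0]'

```text
clock: 21.75
eef_pos: [528.3, -10.9, 235.7]
tool_rot: [3.133, 0.008, 2.337]
force: [0.7, 0.8, -1.0]
width: 68.5
gripper_force: 0.0
```

```bash
python3 - <<'E'
from h import *
go(*jw(115,0),220,133.93)
p,d=viewer.get_image('side');np.savez('pics/s4.npz',p=p,d=d);cv2.imwrite('pics/c8.png',cv2.resize(p[140:255,250:370,::-1],None,fx=5,fy=5,interpolation=cv2.INTER_CUBIC))
E
```

```text
t 21.75 pos [528.3 -10.9 235.7] yaw 133.9 rp [3.133 0.008] jig [-33.8   3.3] F [ 0.7  0.8 -1. ] w 68.5 0.0
cm [-14.88  -0.32   1.57] roll -0.02
```

View pics/c8.png

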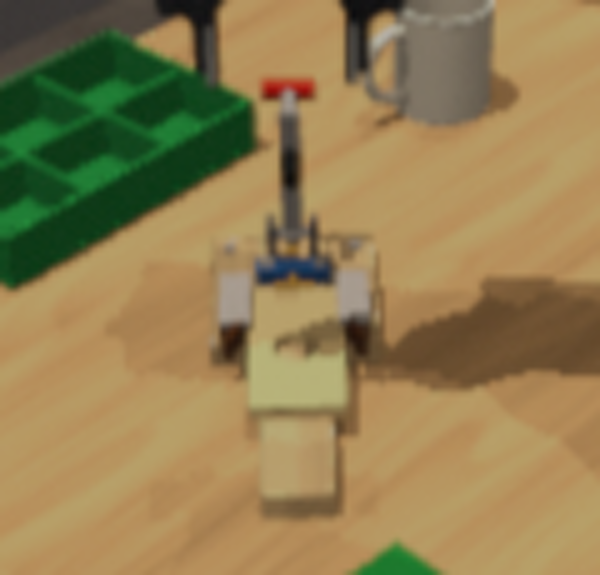

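The plate lies straight under the lips against the stop (trailing edge at crop y≈410), and the clip is still up with the knob at (288,88). I return to the knob.

Call:
arm_command --series '[80,-3,0,0,0,80,-6,0,0,0,80,-9,0,0,0,80,-12,0,0,0,80,-14.9,0,0,0]'

```text
clock: 22.22
eef_pos: [628.0, -120.7, 227.8]
tool_rot: [-3.14, -0.001, 2.337]
force: [0.3, 0.5, -0.1]
width: 68.4
gripper_force: 0.0
```

Call:
arm_command --series '[80,0,0,0,0,80,0,0,2,0,80,0,0,4,0,80,0,0,4,0,80,0,0,4,0]'

```text
clock: 22.63
eef_pos: [626.5, -119.1, 187.3]
tool_rot: [-3.139, -0.003, 2.338]
force: [0.7, 0.2, 0.5]
width: 68.1
gripper_force: 0.0
```

```bash
python3 -c "
from h import *
go(*jw(115.3,0),127.5,133.93)"
```

```text
t 22.63 pos [ 626.5 -119.1  187.3] yaw 133.9 rp [-3.139e+00 -3.000e-03] jig [112.3  -1.1] F [0.7 0.2 0.5] w 68.1 0.0
cm [-0.3   0.11  5.98] roll 0.01
```

Call:
arm_command --series '[80,-0.1,0.05,1.5,0,80,-0.1,0.05,3,0,80,-0.1,0.05,4.5,0,80,-0.1,0.05,5.9,0,80,-0.1,0.05,5.9,0]'

```text
clock: 23.05
eef_pos: [627.7, -119.5, 128.2]
tool_rot: [-3.139, -0.002, 2.338]
force: [-0.4, -0.8, -0.3]
width: 68.5
gripper_force: 0.0
```

Call:
arm_command --series '[80,0,0,0,0,80,0,0,0,0,80,0,0,0,0,80,0,0,0,0,80,0,0,0,0]'

```text
clock: 23.47
eef_pos: [629.5, -119.7, 130.4]
tool_rot: [3.141, 0.001, 2.337]
force: [0.7, 0.6, 0.1]
width: 68.4
gripper_force: 0.0
```

```bash
python3 -c "
from h import *
go(*jw(115.3,0.3),127.5,133.93)"
```

```text
t 23.47 pos [ 629.5 -119.7  130.4] yaw 133.9 rp [3.141e+00 1.000e-03] jig [114.8   0.7] F [0.7 0.6 0.1] w 68.4 0.0
cm [-0.05 -0.04  0.29] roll -0.02
```

Call:
arm_command --series '[80,-0.05,-0.03,0.28,0,80,-0.05,-0.03,0.28,0,30,-0.05,-0.03,0.28,0,30,-0.05,-0.03,0.28,0,30,-0.05,-0.03,0.28,0]'

```text
clock: 23.88
eef_pos: [629.5, -119.9, 126.8]
tool_rot: [3.141, 0.0, 2.337]
force: [1.3, 4.3, 13.8]
width: 33.5
gripper_force: 50.2
```

Call:
arm_command --series '[30,0,0,0,0,30,0,0,0,0,30,0,0,0,0,30,0,0,0,0,30,0,0,0,0]'

```text
clock: 24.3
eef_pos: [629.5, -119.9, 127.0]
tool_rot: [3.141, 0.0, 2.337]
force: [-0.3, -0.0, 2.5]
width: 32.8
gripper_force: 59.5
```

```bash
python3 -c "
from h import *
go(*jw(115.3,0.3),127.5,133.93)
f=lambda t:np.array([-103.85*np.cos(np.pi-np.arctan2(28,100)-t),-103.85*np.sin(np.pi-np.arctan2(28,100)-t)])/10
ts=[1.4,1.1,.8,.5,.3,.14]
for a,b in zip(ts,ts[1:]):
    print(b,[ (f(a+(b-a)*k/5)-f(a)).round(2).tolist() for k in range(1,6)])"
```

```text
t 24.3 pos [ 629.5 -119.9  127. ] yaw 133.9 rp [3.141 0.   ] jig [114.9   0.5] F [-0.3 -0.   2.5] w 32.8 59.5
cm [-0.04 -0.02 -0.05] roll -0.01
1.1 [[0.62, -0.04], [1.24, -0.05], [1.87, -0.02], [2.49, 0.04], [3.1, 0.15]]
0.8 [[0.61, 0.14], [1.2, 0.32], [1.79, 0.53], [2.36, 0.78], [2.92, 1.06]]
0.5 [[0.54, 0.31], [1.06, 0.66], [1.55, 1.04], [2.03, 1.44], [2.48, 1.87]]
0.3 [[0.28, 0.3], [0.56, 0.62], [0.81, 0.94], [1.06, 1.28], [1.29, 1.62]]
0.14 [[0.18, 0.28], [0.34, 0.57], [0.5, 0.86], [0.65, 1.16], [0.79, 1.46]]
```

Call:
arm_command --series '[30,0.62,0,-0.04,0,30,1.24,0,-0.05,0,30,1.87,0,-0.02,0,30,2.49,0,0.04,0,30,3.1,0,0.15,0]'

```text
clock: 24.72
eef_pos: [611.1, -100.7, 126.6]
tool_rot: [3.139, 0.008, 2.336]
force: [6.2, -5.2, 4.1]
width: 32.6
gripper_force: 60.4
```

Call:
arm_command --series '[30,0.61,0,0.14,0,30,1.2,0,0.32,0,30,1.79,0,0.53,0,30,2.36,0,0.78,0,30,2.92,0,1.06,0]'

```text
clock: 25.13
eef_pos: [589.7, -78.5, 116.6]
tool_rot: [3.14, 0.006, 2.336]
force: [0.2, -2.1, 9.3]
width: 32.7
gripper_force: 63.1
```

Call:
arm_command --series '[30,0.54,0,0.31,0,30,1.06,0,0.66,0,30,1.55,0,1.04,0,30,2.03,0,1.44,0,30,2.48,0,1.87,0]'

```text
clock: 25.55
eef_pos: [570.8, -58.9, 96.8]
tool_rot: [3.141, 0.002, 2.337]
force: [-0.3, 0.3, 4.5]
width: 32.6
gripper_force: 65.1
```

Call:
arm_command --series '[30,0.28,0,0.3,0,30,0.56,0,0.62,0,30,0.81,0,0.94,0,30,1.06,0,1.28,0,30,1.29,0,1.62,0]'

```text
clock: 25.97
eef_pos: [561.1, -48.9, 79.4]
tool_rot: [3.141, -0.0, 2.338]
force: [-1.9, 3.1, 3.5]
width: 32.7
gripper_force: 65.9
```

```bash
python3 -c "
from h import *
for t in(.3,.14):
    a=np.pi-np.arctan2(28,100)-t;go(*jw(105+103.85*np.cos(a),0.4),45+103.85*np.sin(a)-21.3,133.93)"
```

```text
t 25.97 pos [561.1 -48.9  79.4] yaw 133.9 rp [ 3.141 -0.   ] jig [16.4  0.5] F [-1.9  3.1  3.5] w 32.7 65.9
cm [-0.14 -0.01 -0.06] roll 0.0
t 25.97 pos [561.1 -48.9  79.4] yaw 133.9 rp [ 3.141 -0.   ] jig [16.4  0.5] F [-1.9  3.1  3.5] w 32.7 65.9
cm [ 0.65 -0.01  1.4 ] roll 0.0
```

Tracking well. I do the last stretch down to about 0.15 rad.

Call:
arm_command --series '[30,0.15,0,0.27,0,30,0.3,0,0.55,0,30,0.44,0,0.83,0,30,0.57,0,1.1,0,30,0.68,0,1.33,0]'

```text
clock: 26.38
eef_pos: [556.4, -44.1, 66.0]
tool_rot: [3.141, -0.001, 2.338]
force: [0.1, 3.9, 0.4]
width: 32.6
gripper_force: 66.1
```

Call:
arm_command --series '[30,0,0,0,0,30,0,0,0,0,30,0,0,0,0,30,0,0,0,0,30,0,0,0,0]'

```text
clock: 26.8
eef_pos: [556.6, -44.2, 66.4]
tool_rot: [3.141, -0.0, 2.338]
force: [-0.3, 5.4, 0.8]
width: 32.6
gripper_force: 66.1
```

```bash
python3 -c "
from h import *
for t in(.14,):
    a=np.pi-np.arctan2(28,100)-t;go(*jw(105+103.85*np.cos(a),0.4),45+103.85*np.sin(a)-21.3,133.93)"
```

```text
t 26.8 pos [556.6 -44.2  66.4] yaw 133.9 rp [ 3.141 -0.   ] jig [9.8 0.5] F [-0.3  5.4  0.8] w 32.6 66.1
cm [-0.   -0.01  0.1 ] roll 0.01
```

Call:
arm_command --series '[30,0.02,0,0.05,0,30,0.05,0,0.12,0,30,0.05,0,0.15,0,30,0.05,0,0.15,0,30,0.05,0,0.15,0]'

```text
clock: 27.22
eef_pos: [556.1, -43.8, 65.0]
tool_rot: [3.141, -0.001, 2.338]
force: [-1.2, 5.9, 1.9]
width: 33.0
gripper_force: 66.2
```

```bash
python3 -c "
from h import *
st()"
```

```text
t 27.22 pos [556.1 -43.8  65. ] yaw 133.9 rp [ 3.141e+00 -1.000e-03] jig [9.2 0.5] F [-1.2  5.9  1.9] w 33.0 66.2
```

Call:
arm_command --series '[40,0,0,0,0,50,0,0,0,0,60,0,0,0,0,70,0,0,0,0,70,0,0,0,0]'

```text
clock: 27.63
eef_pos: [556.0, -45.6, 64.8]
tool_rot: [-3.14, 0.0, 2.336]
force: [0.2, 0.3, -0.8]
width: 59.7
gripper_force: 0.0
```

Call:
arm_command --series '[70,0,0,-1,0,70,0,0,-2.5,0,70,0,0,-5,0,70,0,0,-8,0,70,0,0,-10,0]'

```text
clock: 28.05
eef_pos: [556.9, -44.3, 167.8]
tool_rot: [3.14, 0.001, 2.337]
force: [0.8, -0.4, 0.1]
width: 59.6
gripper_force: 0.0
```

Call:
arm_command --series '[70,0,0,-3,0,70,0,0,-5,0,70,0,0,-5,0,70,0,0,-5,0,70,0,0,-5,0]'

```text
clock: 28.47
eef_pos: [555.6, -44.8, 214.7]
tool_rot: [-3.141, -0.0, 2.337]
force: [-0.2, 0.3, 0.5]
width: 59.7
gripper_force: 0.0
```

```bash
python3 - <<'E'
from h import *
st()
p,d=viewer.get_image('side');cv2.imwrite('pics/c9.png',cv2.resize(p[160:250,260:360,::-1],None,fx=6,fy=6,interpolation=cv2.INTER_CUBIC))
q=p.astype(int);m=((q[:,:,0]>1.9*q[:,:,1])&(q[:,:,0]>60)).astype(np.uint8)
k,l,s,c=cv2.connectedComponentsWithStats(m)
for t in(0,.1,.13,.16,.2):
    a=np.pi-np.arctan2(28,100)-t;print(t,proj('side',[*jw(105+103.85*np.cos(a),0),45+103.85*np.sin(a)]).round(1))
print([(c[i].round(1).tolist(),s[i,4]) for i in range(1,k) if abs(c[i]-[308,192]).max()<30])
E
```

```text
t 28.47 pos [555.6 -44.8 214.7] yaw 133.9 rp [-3.141 -0.   ] jig [ 9.6 -0.6] F [-0.2  0.3  0.5] w 59.7 0.0
0 [308.1 197.1]
0.1 [308.1 193.9]
0.13 [308.  192.9]
0.16 [308.  191.9]
0.2 [308.  190.6]
[([308.1, 193.0], np.int32(51))]
```

View pics/c9.png

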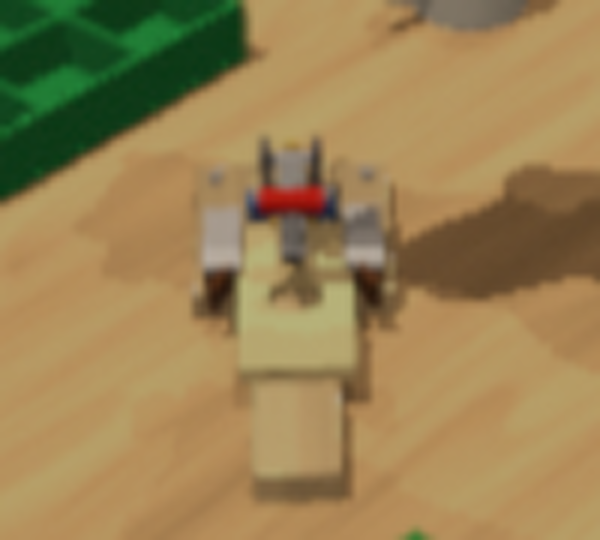

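The knob centre at (308.1,193.0) matches a clip angle of about 0.13 rad. The plate's trailing edge is unmoved (image row ≈222) and the gripper is clear, so I hand the job in.

```bash
python3 -c "
from h import *
print(workorder.finish_job())"
```

```text
the job is handed in; nothing more can be done
None
```

The job is handed in with the plate home against the brass pad (pressed at about 6 N) and the clip eased down onto it at about 0.13 rad. The gripper was clear of everything and I disturbed nothing else that I could see; hand-in came at about 28.5 s of the 72 s, and it returned no verdict.

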